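Close the spice jar and hold the carousel's index knob up

TASK

On the round wooden spice carousel, the squat white jar's ribbed steel screw cap is loose: turn it clockwise until it is fully tight. Then pull the black knob of the carousel's sprung index pin all the way up, so that the pin is clear of its hole, and finish while still holding it there so that I can turn the carousel. Leave everything else on the counter and the carousel where it stands.

Things in the scene. Friction and masses are not known exactly. Their poses are not given: they have to be found in the camera images.
- carousel: Fixed wooden disc, 280 mm across, top 40 mm above the counter; origin on the counter under its centre, z up. Hub at the centre 30 mm wide, top at 79 mm. On its own +x side, outside the rim, a steel bracket's post (outer face 180 mm from the centre, 44 mm wide) with an arm 30 mm wide over the rim, top at 76 mm. It does not turn. Jar, bottle and mill stand 95 mm from the centre.
- seat_hole (a point): Mouth of the hole in the disc's top (40 mm above the counter) in which the pin sits, 125 mm from the carousel's centre along its +x, right below the knob. The jar, oil bottle and pepper mill stand at 60, 180 and 300 degrees round from it, in any order.
- jar: The squat white ceramic jar, 64 mm across and 60 mm high below the cap, fixed in its place on the carousel; origin at the centre of its underside (40 mm above the counter), z up. It stands in any of the three places.
- cap_top (a point): Centre of the top face of the jar's ribbed steel screw cap: 56 mm across, 58 mm over its ribs (the ribs are only seen), 20 mm high, its top 120 mm above the counter. A small dark rib lies on top, which is only seen. The cap turns about the vertical through this point, in place, without rising.
- jar_cap (a joint): Turn of the jar's cap in rad: 0 = fully tight against its stop, positive = unscrewed (anticlockwise seen from above), up to 1.4. Starts 0.7 to 1.2 loose. Turning clockwise seen from above tightens it. Friction about 0.1 N m; it stays where it is left.
- index_pin (a joint): Lift of the index pin in m: 0 = seated, 0.020 = fully up against its stop. A spring pulls it back down at once when let go: 4.5 N when seated, rising to about 9.5 N at the stop.
- knob_mid (a point): Grip point on the axis of the index pin's black round knob, 16 mm above the knob's underside; 104 mm above the counter when seated, rising with the pin. The knob is 28 mm high, 22 mm across at its foot and 30 mm across from 9 to 24 mm above its underside (underside 88 mm above the counter when seated).
- pin_tip (a point): Lower end of the 8 mm steel index pin, on its axis; seated it is 12 mm below the carousel's top. The pin slides in a dark sleeve (22 mm across, top 83 mm above the counter) in the bracket's arm, just under the knob.
- oil_bottle: Bystander: green glass oil bottle, 44 mm across, 100 mm high, loose on the carousel; origin at the centre of its underside.
- pepper_mill: Bystander: dark wooden pepper mill, 48 mm across, 102 mm high, loose on the carousel; origin at the centre of its underside.
- mug: Bystander: white mug, 80 mm across, 92 mm high; origin at the centre of its underside.
- bowl: Bystander: blue bowl, 130 mm across, 55 mm high; origin at the centre of its underside.
- plate: Bystander: white plate, 200 mm across, 18 mm high; origin at the centre of its underside.
- cup: Bystander: yellow tumbler, 72 mm across, 100 mm high; origin at the centre of its underside.
- spoon: Bystander: spoon lying flat on the counter, along its own x.

How it is judged:
By the outcome, as a careful person would: the job done as asked, in the order asked, and still so for the second after the job is handed in, while the arm keeps its last pose, push and grip.
It also fails if it takes over 35 s, if anything falls off the work surface, if the arm or the gripper's body presses on something with over 40 N, if the wrist force passes 120 N, or if a joint passes its speed limit or range.

ROBOT

A 6-joint arm with a two-finger parallel gripper is mounted at the origin on the work surface. World frame = base frame: x ahead of the robot, y to its left, z up, the work surface at z = 0. Lengths are in m, angles in rad, forces in N, time in s.
With the tool pointing down it reaches from about 0.25 to 0.8 m from the base axis. Payload 8.5 kg.
Tool frame: the origin (TCP) lies between the finger pads; the fingertips stand 14 mm ahead of it and the grasp point (between the pads) lies 5 mm behind it (nose_length is the distance from the TCP to the fingertips, in m); z points along the fingers, y is the line along which they close (so a half turn about z gives the same grasp; the last joint's range is limited). The gripper opens to 85 mm and grips with 20 to 120 N. Pads are 22 mm wide; open, the fingers measure 114 mm over their backs; the gripper's body (76 mm by 85 mm) begins 54 mm behind the grasp point. The pads swing forward as they close: fully open they stand 13 mm farther back than shut.
Start: joints at [-1.167, 0.238, -0.013, 1.319, 0, 1.571], TCP at [0.206, -0.483, 0.245] pointing down, gripper open.
Joint ranges: [-2.66, 2.66], [-1.03, 1.9], [-1.14, 1.46], [-1.82, 2.27], [-1.45, 1.34], [-3.14, 3.14]. Speed limits (rad/s): [2.22, 2.22, 2.79, 3.14, 3.14, 3.14].

INTERFACE

Orientations are given as a unit quaternion [x, y, z, w].
In Python, from cell import get_obs, read_camera, finish_job, nose_length gives the robot as it stands.
- The arm moves only by the tool send_rows, never from a script. Its argument "steps" is a list of rows, each a list of 3 entries, a list of its own where there are three numbers: the shift along the tool's x, y, z in parts of the range, where 1.0 means 800 mm, then the turn about the tool's z in shares of pi/2 rad (1.0 is pi/2 rad), then the opening, from 0 (shut) to 1 (fully open). A call has exactly 10 rows; each row is the pose to reach, as a shift and turn from the pose commanded when the call began, along the tool's axes at that moment; what a row does not reach only later rows make up. A row lasts 1/10 s, in which the tool goes at most 50 mm and 8.59 degrees, less where a joint would pass 70% of its speed; a pose out of reach is approached as far as the arm can. A shift or turn number past 1, either way, is cut back to 1. A call with a gripper value outside its range is refused whole. The fingers move at their own pace and stop on an object; "force" is the grip in N (left out, the last holds). Time passes only in rows, so rows that repeat a pose let the fingers close, or fill a call up. It gives the time, the measured TCP pose, the force, the opening and the grip force at its end, in the units of the state.
- get_obs(): the state, without advancing time (a new reading comes with each control period).
- read_camera(name): name is "scene" or "top" or "wrist"; returns a dict with "img" (384x512x3 uint8, red, green, blue), "depth" (384x512 float32, m along the optical axis (not along the pixel's ray), 0 where there is no reading), "fov_y" (degrees; the focal length in pixels is half the picture's height over the tangent of half this angle, whatever the lens; pixels are square), "cx", "cy" (the principal point, pixels), "rvec" (rotation vector, rad) and "tvec" (3), from world to camera coordinates, as OpenCV has them. Camera axes: x right, y down, z forward; pixel columns grow to the right and rows downward; lengths in m; the calibration is good to about 2 mm. A picture is of the moment at which its call begins.
- finish_job(): hands the job in; it is judged then, once.
The state is a dict: "time_s": time; "qpos": joint angles; "joint_vel": joint speeds; "joint_torque": joint torques, N m; "tcp_pos": TCP position; "tcp_rot": TCP orientation; "wrist_force": force on the tool from outside, world axes, zero at the start; "ft_torque": the same for the moment, N m; "grip_width": finger opening in m; "gripper_force": force on a finger pad.
Only numpy, scipy, OpenCV 4.12 (cv2) and the standard library are available. Lean on these libraries where they do the work, as an engineer would, in place of code of your own. Each camera call takes 0.05 s, during which the arm holds its last target. There are 200 camera calls.

## Working session

There is one attempt and no reset: what is moved stays moved. The work goes in short steps, Python scripts to look and compute and a tool call to move; the robot and the scene stay as the last step left them, time stands still between calls to the robot, and variables do not carry over. Pictures are saved under pics/ and viewed, at most 10 in all, crops included, and the job is handed in when it is done.

Besides the shell and the picture viewer there is one more tool, called in YAML: its name, and indented under it one key for each argument. send_rows: Moves the arm, as the interface text tells. Its arguments: {"type":"object","properties":{"steps":{"type":"array"},"force":{"type":"number"}},"required":["steps"]}

```bash
mkdir -p pics
cat > h.py <<'E'
import numpy as np, cv2
from cell import *
def cam(n):
    d=read_camera(n); R=cv2.Rodrigues(np.array(d["rvec"],float))[0]; t=np.array(d["tvec"],float).ravel()
    f=d["img"].shape[0]/2/np.tan(np.radians(d["fov_y"])/2)
    return d,R,t,f
def cloud(d,R,t,f):
    v,u=np.mgrid[:384,:512]; z=d["depth"]
    P=np.stack([(u-d["cx"])/f*z,(v-d["cy"])/f*z,z],-1)
    return (P-t)@R
def proj(p,d,R,t,f):
    c=R@np.asarray(p,float)+t; return c[0]/c[2]*f+d["cx"],c[1]/c[2]*f+d["cy"]
E
python3 - <<'E'
from h import *
a=[]
for n in("scene","top"):
    c=cam(n); np.savez(n+".npz",img=c[0]["img"],P=cloud(*c),dep=c[0]["depth"]); a.append(c[0]["img"]); print(n,c[0]["fov_y"],c[0]["cx"],c[0]["cy"],-c[1].T@c[2])
    cv2.imwrite(f"pics/{n}0.png",c[0]["img"][...,::-1])
o=get_obs(); print(o["tcp_pos"],o["tcp_rot"],o["time_s"],nose_length)
E
```

```text
scene 45.704853461362156 252.33074364833237 193.0345299174943 [ 1.16419818 -0.40878121  1.21370022]
top 45.08742739942467 250.29942142845834 188.94857018159155 [ 0.40062081 -0.03232379  1.65250948]
[ 0.20613125 -0.48245024  0.24475229] [ 9.79689663e-01  2.00518738e-01 -1.29095665e-04 -6.18400881e-04] 0.1 0.014
```

View pics/top0.png

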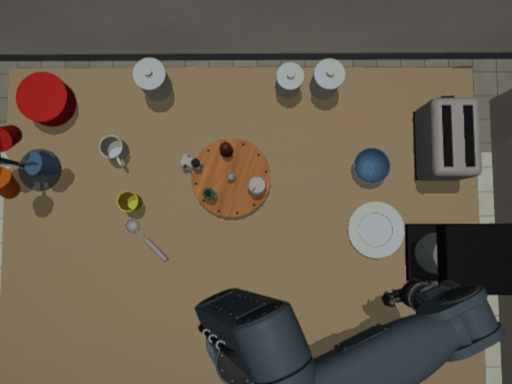

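View pics/scene0.png

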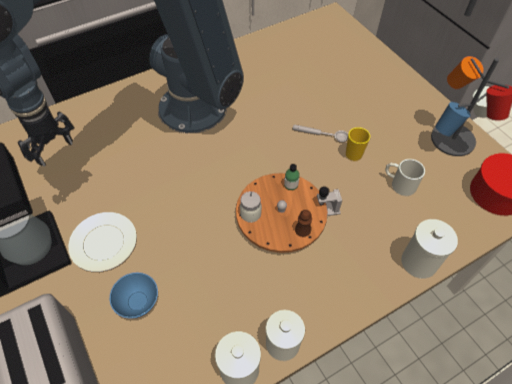

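The top view shows the carousel centre at about (231,178), the jar at (257,187), the knob at (196,163), the bottle at (209,195) and the mill at (226,150). Next I'll turn these into positions.

Run:
```python
import numpy as np,cv2
T=np.load("top.npz");S=np.load("scene.npz")
def circ(p):
    p=p.astype(np.float32); return cv2.minEnclosingCircle(p)
P=T["P"]
for n,(u,v) in dict(ctr=(231,178),jar=(257,187),knob=(196,163),bot=(209,195),mill=(226,150)).items(): print(n,P[v,u].round(4))
c0=P[178,231]
for nm,D in(("top",T),("scene",S)):
    Q=D["P"].reshape(-1,3); ok=D["dep"].ravel()>0
    r=np.hypot(*(Q[:,:2]-c0[:2]).T)
    disc=Q[ok&(r<.17)&(abs(Q[:,2]-.04)<.006)]; c,R=circ(disc[:,:2]); print(nm,"disc",np.round(c,4),R,np.median(disc[:,2]))
    hub=Q[ok&(r<.03)&(abs(Q[:,2]-.079)<.005)]; print(" hub",hub.mean(0).round(4),len(hub),[round(float(x),4) for x in circ(hub[:,:2])[0]])
    for k,(u,v),z0,rr in(("cap",(257,187),.12,.05),("knob",(196,163),.116,.03),("bot",(209,195),.14,.03),("mill",(226,150),.142,.03)):
        q0=P[v,u]; m=ok&(np.hypot(*(Q[:,:2]-q0[:2]).T)<rr)&(abs(Q[:,2]-z0)<.006); q=Q[m]
        if len(q)>2: c,R=circ(q[:,:2]); print(" ",k,q.mean(0).round(4),np.round(c,4),round(R,4),len(q))
        z=Q[ok&(np.hypot(*(Q[:,:2]-q0[:2]).T)<rr),2]; print("   maxz",z.max().round(4))
I=T["img"][110:240,140:300][...,::-1]; J=S["img"][150:265,215:365][...,::-1]
cv2.imwrite("pics/crops.png",np.hstack([cv2.resize(I,(400,325),interpolation=3),cv2.resize(J,(400,325),interpolation=3)]))
```

```text
ctr [0.5585 0.032  0.0703]
jar [ 0.5232 -0.0564  0.119 ]
knob [0.6046 0.1469 0.1182]
bot [0.4964 0.102  0.1324]
mill [0.6457 0.046  0.1325]
top disc [0.5656 0.0473] 0.1523706316947937 0.04003205330583584
 hub [0.568  0.0347 0.0781] 24 [0.5659, 0.0339]
  cap [ 0.5325 -0.0551  0.1197] [ 0.532  -0.0551] 0.0288 211
   maxz 0.135
  knob [0.6091 0.1505 0.1153] [0.6091 0.1504] 0.0147 55
   maxz 0.1256
  bot [0.5051 0.1069 0.1398] [0.5059 0.1064] 0.0107 29
   maxz 0.1481
  mill [0.6592 0.0491 0.1408] [0.6584 0.049 ] 0.0137 38
   maxz 0.1475
scene disc [0.5725 0.0446] 0.1521667093038559 0.03779324231499656
 hub [0.5679 0.0318 0.0758] 22 [0.5685, 0.0304]
  cap [ 0.5335 -0.0557  0.1177] [ 0.534  -0.0558] 0.0297 240
   maxz 0.126
  knob [0.6105 0.1493 0.1135] [0.6108 0.1497] 0.0132 54
   maxz 0.1177
  bot [0.5057 0.1054 0.1379] [0.5059 0.1061] 0.0109 31
   maxz 0.1432
  mill [0.6595 0.0478 0.1384] [0.6606 0.0461] 0.0123 38
   maxz 0.1423
```

View pics/crops.png

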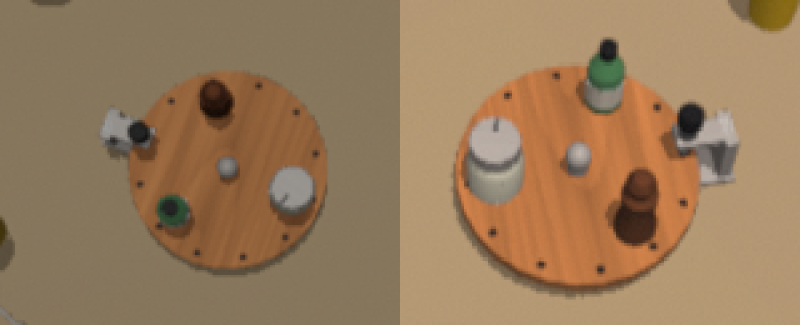

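Both cameras put the cap at (0.533, -0.055) and the knob at (0.610, 0.150). They lie 95 mm and 124 mm from the hub at about 180° apart, which fits the given layout. I'm starting the approach to the cap.

Units first: shifts go in shares of 800 mm and turns go in shares of pi/2 rad. So 400 mm / 800 = 0.5, -226 mm / 800 = -0.2825.

send_rows:
  steps:
    - [[0.0375, -0.0213, 0.0063], 0, 1]
    - [[0.0938, -0.0525, 0.0125], 0, 1]
    - [[0.15, -0.085, 0.0188], 0, 1]
    - [[0.2063, -0.1163, 0.025], 0, 1]
    - [[0.2625, -0.1488, 0.0313], 0, 1]
    - [[0.3188, -0.18, 0.0375], 0, 1]
    - [[0.375, -0.2125, 0.0375], 0, 1]
    - [[0.4313, -0.2438, 0.0375], 0, 1]
    - [[0.475, -0.2688, 0.0375], 0, 1]
    - [[0.5, -0.2825, 0.0375], 0, 1]

```text
time_s: 1.1
tcp_pos: [0.4869, -0.1147, 0.215]
tcp_rot: [0.979, 0.202, 0.0, -0.0]
wrist_force: [-0.0, 0.1, -0.5]
grip_width: 0.0857
gripper_force: 0.0
```

Run:
```python
from h import *
o=get_obs(); print(np.round(o["qpos"],3),o["tcp_pos"],o["tcp_rot"],o["time_s"],o["grip_width"],o["wrist_force"])
```

```text
[-2.320e-01  2.080e-01 -1.320e-01  1.231e+00  1.000e-03  2.503e+00] [ 0.48687873 -0.11473775  0.21499004] [ 9.79434999e-01  2.01759661e-01  7.60868693e-05 -3.39631513e-04] 1.1 0.08569697033300526 [-0.01186037  0.13755842 -0.50528496]
```

To row units: 66 mm / 800 = 0.0825, 62 mm / 800 = 0.0775, -0.24 rad / 1.5708 = -0.1528.

send_rows:
  steps:
    - [[0.01, -0.005, 0], -0.0637, 1]
    - [[0.025, -0.0138, 0], -0.1528, 1]
    - [[0.04, -0.0225, 0], -0.2419, 1]
    - [[0.055, -0.03, 0], -0.331, 1]
    - [[0.0675, -0.0375, 0], -0.4202, 1]
    - [[0.0775, -0.0425, 0], -0.5093, 1]
    - [[0.0825, -0.0463, 0], -0.5984, 1]
    - [[0.0825, -0.0463, 0], -0.6875, 1]
    - [[0.0825, -0.0463, 0], -0.7767, 1]
    - [[0.0825, -0.0463, 0], -0.8594, 1]

```text
time_s: 2.1
tcp_pos: [0.5312, -0.0577, 0.2149]
tcp_rot: [0.637, 0.771, -0.0, -0.0]
wrist_force: [0.9, 0.4, 0.1]
grip_width: 0.0854
gripper_force: 0.0
```

Run:
```python
from h import *
o=get_obs(); print(np.round(o["qpos"],3),o["tcp_pos"],o["tcp_rot"],o["time_s"])
c=cam("wrist"); P=cloud(*c); d=c[0]
Q=P.reshape(-1,3); ok=(d["depth"].ravel()>0)
q=Q[ok&(np.hypot(Q[:,0]-.5327,Q[:,1]+.0552)<.05)&(abs(Q[:,2]-.12)<.005)]
if len(q): print(q.mean(0),cv2.minEnclosingCircle(q[:,:2].astype(np.float32)),len(q))
cv2.imwrite("pics/w1.png",d["img"][...,::-1])
```

```text
[-0.108  0.267 -0.053  1.252  0.     1.274] [ 0.53123963 -0.05766348  0.21488646] [ 6.37265169e-01  7.70644460e-01 -2.22318200e-04 -4.13178480e-04] 2.1
[ 0.52902542 -0.05543431  0.12120489] ((0.5293325185775757, -0.05715418979525566), 0.02927711233496666) 3209
```

View pics/w1.png

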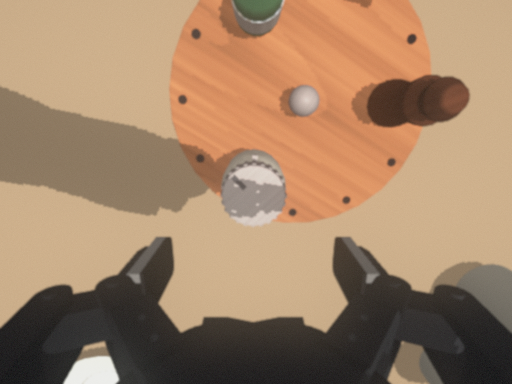

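The wrist view shows the cap at (253,198), centred between the fingers, and its position agrees to about 2 mm. Next I descend and grip.

To row units: 99 mm / 800 = 0.1238, 95 mm / 800 = 0.1188.

send_rows:
  steps:
    - [[0.0025, 0.0013, 0.0188], 0, 1]
    - [[0.0025, 0.0013, 0.05], 0, 1]
    - [[0.0025, 0.0013, 0.0813], 0, 1]
    - [[0.0025, 0.0013, 0.1063], 0, 1]
    - [[0.0025, 0.0013, 0.1188], 0, 1]
    - [[0.0025, 0.0013, 0.1238], 0, 1]
    - [[0.0025, 0.0013, 0.1238], 0, 0.5]
    - [[0.0025, 0.0013, 0.1238], 0, 0.3]
    - [[0.0025, 0.0013, 0.1238], 0, 0.3]
    - [[0.0025, 0.0013, 0.1238], 0, 0.3]
  force: 40

```text
time_s: 3.15
tcp_pos: [0.5313, -0.0559, 0.1174]
tcp_rot: [0.64, 0.769, -0.0, -0.0]
wrist_force: [-5.6, -1.7, 6.3]
grip_width: 0.0542
gripper_force: 42.1
```

Run:
```python
from h import *
o=get_obs(); print({k:np.round(v,4) for k,v in o.items()})
c=cam("wrist"); cv2.imwrite("pics/w2.png",c[0]["img"][...,::-1])
```

```text
{'time_s': np.float64(3.15), 'qpos': array([-1.0450e-01,  3.2870e-01, -2.2720e-01,  1.0154e+00, -7.0000e-04,
        1.2838e+00]), 'joint_vel': array([ 0.001 ,  0.0003, -0.0007, -0.0018,  0.0015,  0.0005]), 'joint_torque': array([ 1.08480e+00, -5.46318e+01,  3.26401e+01, -2.45060e+00,
        5.92200e-01,  2.58000e-02]), 'tcp_pos': array([ 0.5313, -0.0559,  0.1174]), 'tcp_rot': array([ 6.397e-01,  7.686e-01, -4.000e-04, -0.000e+00]), 'wrist_force': array([-5.5698, -1.6709,  6.2679]), 'ft_torque': array([-0.2388,  1.1189, -0.0084]), 'gripper_force': np.float64(42.0699), 'grip_width': np.float64(0.0542)}
```

View pics/w2.png

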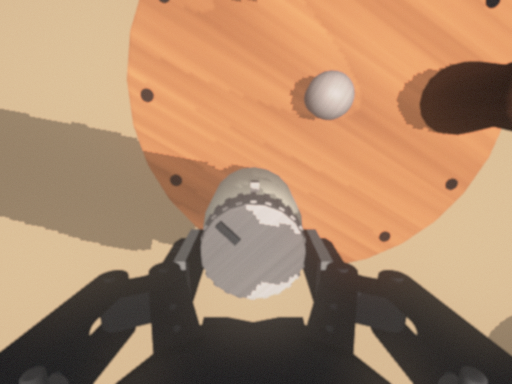

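The cap is gripped (54 mm, 42 N). Its rib, at (228,232), sits about 0.9 rad anticlockwise of the jar's mark at (255,185). I'll turn it clockwise and watch the torque.

To row units: 0.7 rad / 1.5708 = 0.4456.

send_rows:
  steps:
    - [[0, 0, 0], 0.0318, 0.3]
    - [[0, 0, 0], 0.0891, 0.3]
    - [[0, 0, 0], 0.1464, 0.3]
    - [[0, 0, 0], 0.2037, 0.3]
    - [[0, 0, 0], 0.261, 0.3]
    - [[0, 0, 0], 0.3183, 0.3]
    - [[0, 0, 0], 0.3692, 0.3]
    - [[0, 0, 0], 0.4138, 0.3]
    - [[0, 0, 0], 0.4456, 0.3]
    - [[0, 0, 0], 0.4456, 0.3]

```text
time_s: 4.2
tcp_pos: [0.5311, -0.0559, 0.1174]
tcp_rot: [0.865, 0.502, -0.001, 0.0]
wrist_force: [-5.7, -0.5, 6.3]
grip_width: 0.0543
gripper_force: 42.2
```

Run:
```python
from h import *
o=get_obs(); print({k:np.round(o[k],4) for k in("qpos","ft_torque","wrist_force","grip_width","gripper_force","joint_torque")})
```

```text
{'qpos': array([-1.0450e-01,  3.2850e-01, -2.2750e-01,  1.0157e+00, -7.0000e-04,
        1.9857e+00]), 'ft_torque': array([-0.2438,  1.3451, -0.1075]), 'wrist_force': array([-5.7393, -0.5199,  6.3142]), 'grip_width': np.float64(0.0543), 'gripper_force': np.float64(42.2343), 'joint_torque': array([  1.1287, -54.3457,  32.9621,  -2.885 ,   0.5764,   0.5381])}
```

To row units: 0.3 rad / 1.5708 = 0.191.

send_rows:
  steps:
    - [[0, 0, 0], 0.0255, 0.3]
    - [[0, 0, 0], 0.0509, 0.3]
    - [[0, 0, 0], 0.0764, 0.3]
    - [[0, 0, 0], 0.1019, 0.3]
    - [[0, 0, 0], 0.1273, 0.3]
    - [[0, 0, 0], 0.1464, 0.3]
    - [[0, 0, 0], 0.1655, 0.3]
    - [[0, 0, 0], 0.1783, 0.3]
    - [[0, 0, 0], 0.191, 0.3]
    - [[0, 0, 0], 0.191, 0.3]

```text
time_s: 5.2
tcp_pos: [0.5331, -0.054, 0.1174]
tcp_rot: [0.93, 0.369, 0.002, -0.001]
wrist_force: [0.9, 8.9, 0.5]
grip_width: 0.0543
gripper_force: 42.6
```

Run:
```python
from h import *
o=get_obs(); print({k:np.round(o[k],4) for k in("qpos","ft_torque","wrist_force","grip_width","gripper_force","joint_torque")})
c=cam("wrist"); cv2.imwrite("pics/w3.png",c[0]["img"][...,::-1])
```

```text
{'qpos': array([-0.1029,  0.3293, -0.2264,  1.0129,  0.0036,  2.2837]), 'ft_torque': array([ 1.8294, -0.2328,  0.846 ]), 'wrist_force': array([0.8877, 8.9478, 0.5282]), 'grip_width': np.float64(0.0543), 'gripper_force': np.float64(42.5909), 'joint_torque': array([-5.77850e+00, -5.66244e+01,  3.06928e+01, -2.77000e-02,
       -2.70210e+00,  1.07500e+00])}
```

View pics/w3.png

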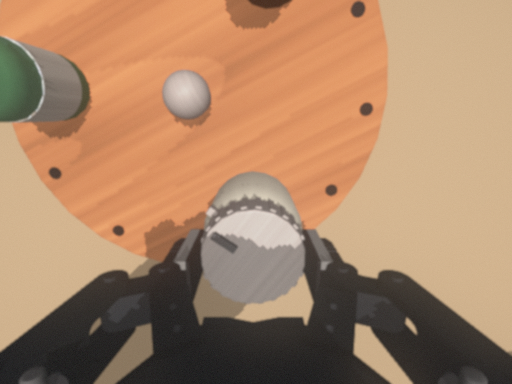

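Torque has risen to 0.85 N m, against 0.1 N m of friction, and the rib at (222,242) shows the grip slipping on the cap. The cap is at its stop, so I'm releasing it and rising.

To row units: -100 mm / 800 = -0.125, -90 mm / 800 = -0.1125.

send_rows:
  steps:
    - [[0, 0, 0], 0, 0.8]
    - [[0, 0, 0], 0, 1]
    - [[0, 0, 0], 0, 1]
    - [[0, 0, 0], 0, 1]
    - [[0, 0, 0], 0, 1]
    - [[0, 0, -0.025], 0, 1]
    - [[0, 0, -0.0563], 0, 1]
    - [[0, 0, -0.0875], 0, 1]
    - [[0, 0, -0.1125], 0, 1]
    - [[0, 0, -0.125], 0, 1]

```text
time_s: 6.25
tcp_pos: [0.5327, -0.0558, 0.2181]
tcp_rot: [0.93, 0.368, 0.001, 0.001]
wrist_force: [-0.3, 0.3, 0.1]
grip_width: 0.0851
gripper_force: 0.0
```

Run:
```python
from h import *
o=get_obs(); print({k:np.round(o[k],4) for k in("tcp_pos","tcp_rot","wrist_force","grip_width")})
c=cam("wrist"); d=c[0]; I=d["img"][...,::-1]
for a in(0,):pass
cv2.imwrite("pics/w4.png",cv2.resize(I[100:292,128:384],(768,576),interpolation=2))
```

```text
{'tcp_pos': array([ 0.5327, -0.0558,  0.2181]), 'tcp_rot': array([9.299e-01, 3.679e-01, 1.000e-03, 5.000e-04]), 'wrist_force': array([-0.3329,  0.2793,  0.0806]), 'grip_width': np.float64(0.0851)}
```

View pics/w4.png

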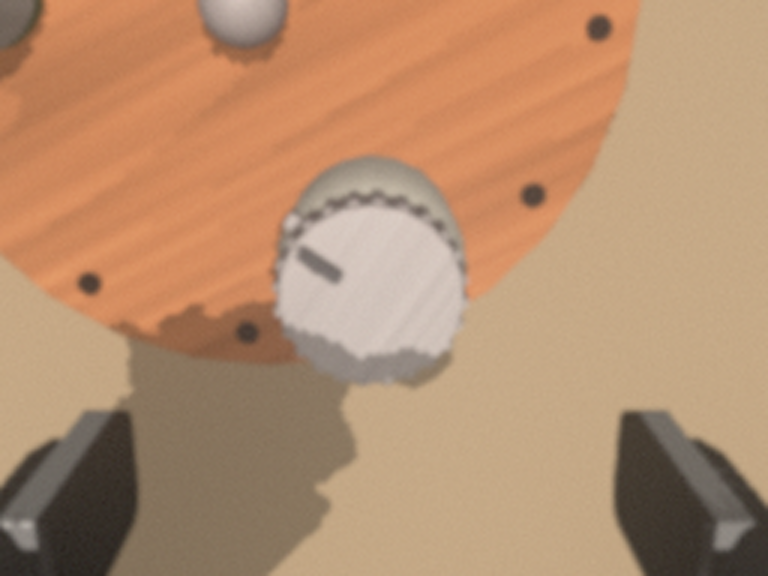

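The rib at (320,262) now points at the jar's white mark at (290,225), so the cap is tight. On to the knob.

To row units: 197 mm / 800 = 0.2463, 191 mm / 800 = 0.2388, -0.47 rad / 1.5708 = -0.2992.

send_rows:
  steps:
    - [[0.0125, -0.0063, 0], -0.0255, 1]
    - [[0.0438, -0.0213, 0], -0.0637, 1]
    - [[0.0813, -0.04, 0], -0.1082, 1]
    - [[0.1188, -0.0588, 0], -0.1528, 1]
    - [[0.1563, -0.0775, 0], -0.1974, 1]
    - [[0.1938, -0.0963, 0], -0.2419, 1]
    - [[0.2225, -0.11, 0], -0.2801, 1]
    - [[0.2388, -0.1175, 0], -0.2992, 1]
    - [[0.2463, -0.1213, 0], -0.2992, 1]
    - [[0.2463, -0.1213, 0], -0.2992, 1]

```text
time_s: 7.3
tcp_pos: [0.6091, 0.1503, 0.2154]
tcp_rot: [0.819, 0.574, -0.001, -0.0]
wrist_force: [0.3, -0.7, -0.2]
grip_width: 0.0853
gripper_force: 0.0
```

Run:
```python
from h import *
o=get_obs(); print({k:np.round(o[k],4) for k in("qpos","tcp_pos","tcp_rot","wrist_force","grip_width")})
c=cam("wrist"); P=cloud(*c); d=c[0]
Q=P.reshape(-1,3); ok=(d["depth"].ravel()>0)
q=Q[ok&(np.hypot(Q[:,0]-.6097,Q[:,1]-.1499)<.03)&(abs(Q[:,2]-.116)<.004)]
if len(q): print(q.mean(0),cv2.minEnclosingCircle(q[:,:2].astype(np.float32)),len(q))
cv2.imwrite("pics/w5.png",d["img"][...,::-1])
```

```text
{'qpos': array([ 0.2419,  0.4269,  0.189 ,  1.3342, -0.    ,  2.1597]), 'tcp_pos': array([0.6091, 0.1503, 0.2154]), 'tcp_rot': array([ 8.186e-01,  5.744e-01, -6.000e-04, -2.000e-04]), 'wrist_force': array([ 0.2567, -0.6666, -0.1904]), 'grip_width': np.float64(0.0853)}
[0.60623795 0.1506169  0.11657482] ((0.6059830784797668, 0.14964209496974945), 0.015048842877149582) 815
```

View pics/w5.png

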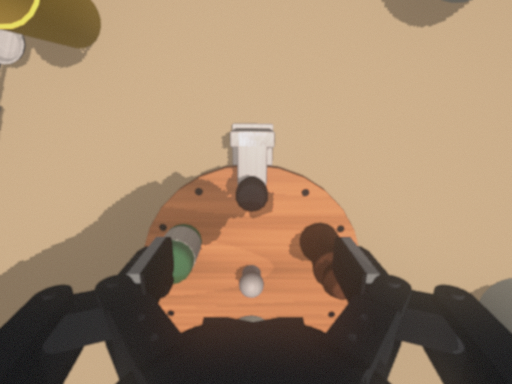

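The knob at (252,193) is centred between the fingers with both bystanders clear. I descend and grip it.

To row units: 116 mm / 800 = 0.145, 114 mm / 800 = 0.1425.

send_rows:
  steps:
    - [[0, 0, 0.0188], 0, 1]
    - [[0, 0, 0.05], 0, 1]
    - [[0, 0, 0.0813], 0, 1]
    - [[0, 0, 0.1125], 0, 1]
    - [[0, 0, 0.1338], 0, 1]
    - [[0, 0, 0.1425], 0, 1]
    - [[0, 0, 0.145], 0, 0.6]
    - [[0, 0, 0.145], 0, 0.1]
    - [[0, 0, 0.145], 0, 0.1]
    - [[0, 0, 0.145], 0, 0.1]
  force: 60

```text
time_s: 8.35
tcp_pos: [0.608, 0.1505, 0.1013]
tcp_rot: [0.818, 0.575, -0.0, -0.001]
wrist_force: [-19.7, 7.9, 31.6]
grip_width: 0.0282
gripper_force: 50.7
```

send_rows:
  steps:
    - [[0, 0, 0], 0, 0.1]
    - [[0, 0, 0], 0, 0.1]
    - [[0, 0, 0], 0, 0.1]
    - [[0, 0, 0], 0, 0.1]
    - [[0, 0, 0], 0, 0.1]
    - [[0, 0, 0], 0, 0.1]
    - [[0, 0, 0], 0, 0.1]
    - [[0, 0, 0], 0, 0.1]
    - [[0, 0, 0], 0, 0.1]
    - [[0, 0, 0], 0, 0.1]

```text
time_s: 9.35
tcp_pos: [0.6079, 0.1507, 0.1017]
tcp_rot: [0.818, 0.575, -0.0, -0.001]
wrist_force: [-9.1, 2.0, 9.0]
grip_width: 0.028
gripper_force: 59.0
```

To row units: -20 mm / 800 = -0.025, -18 mm / 800 = -0.0225.

send_rows:
  steps:
    - [[0, -0.0013, -0.0025], 0, 0.1]
    - [[0, -0.0013, -0.005], 0, 0.1]
    - [[0, -0.0013, -0.0075], 0, 0.1]
    - [[0, -0.0013, -0.01], 0, 0.1]
    - [[0, -0.0013, -0.0125], 0, 0.1]
    - [[0, -0.0013, -0.0163], 0, 0.1]
    - [[0, -0.0013, -0.02], 0, 0.1]
    - [[0, -0.0013, -0.0225], 0, 0.1]
    - [[0, -0.0013, -0.025], 0, 0.1]
    - [[0, -0.0013, -0.025], 0, 0.1]

```text
time_s: 10.35
tcp_pos: [0.6078, 0.1506, 0.1198]
tcp_rot: [0.818, 0.575, -0.001, -0.001]
wrist_force: [-2.0, 5.6, -9.2]
grip_width: 0.0276
gripper_force: 59.7
```

The force of -9.2 N at about 18 mm of lift matches the spring, so there is no slip. I go on to the stop.

To row units: -3 mm / 800 = -0.0038, -2.5 mm / 800 = -0.0031.

send_rows:
  steps:
    - [[0, 0, -0.0006], 0, 0.1]
    - [[0, 0, -0.0013], 0, 0.1]
    - [[0, 0, -0.0019], 0, 0.1]
    - [[0, 0, -0.0025], 0, 0.1]
    - [[0, 0, -0.0031], 0, 0.1]
    - [[0, 0, -0.0038], 0, 0.1]
    - [[0, 0, -0.0038], 0, 0.1]
    - [[0, 0, -0.0038], 0, 0.1]
    - [[0, 0, -0.0038], 0, 0.1]
    - [[0, 0, -0.0038], 0, 0.1]

```text
time_s: 11.35
tcp_pos: [0.6078, 0.1506, 0.1219]
tcp_rot: [0.818, 0.575, -0.001, -0.001]
wrist_force: [-0.2, 4.8, -13.5]
grip_width: 0.028
gripper_force: 60.5
```

Run:
```python
from h import *
o=get_obs(); print({k:np.round(o[k],4) for k in("tcp_pos","wrist_force","grip_width","gripper_force","time_s")})
a=cam("scene")[0]["img"][...,::-1]; b=cam("top")[0]["img"][...,::-1]
S=np.load("scene.npz")["img"][...,::-1]
cv2.imwrite("pics/end.png",np.hstack([cv2.resize(a[120:270,200:400],(400,300),interpolation=2),cv2.resize(b[100:250,130:330],(400,300),interpolation=2)]))
```

```text
{'tcp_pos': array([0.6078, 0.1506, 0.1219]), 'wrist_force': array([ -0.1969,   4.8239, -13.5186]), 'grip_width': np.float64(0.028), 'gripper_force': np.float64(60.5094), 'time_s': np.float64(11.35)}
```

View pics/end.png

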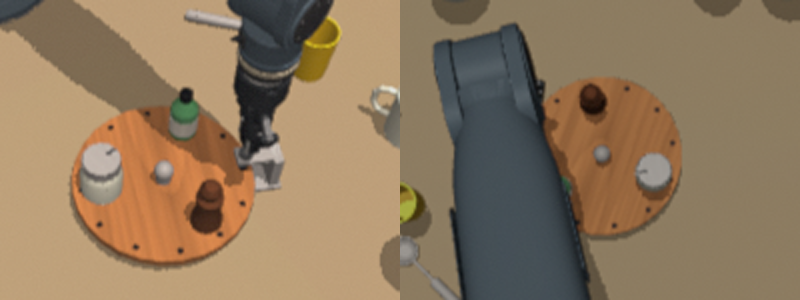

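Lift is 20.2 mm at 13.5 N, more than the spring's 9.5 N. The view shows the bottle and mill standing where they were. One small nudge will confirm the stop.

send_rows:
  steps:
    - [[0, 0, -0.0006], 0, 0.1]
    - [[0, 0, -0.0013], 0, 0.1]
    - [[0, 0, -0.0013], 0, 0.1]
    - [[0, 0, -0.0013], 0, 0.1]
    - [[0, 0, -0.0013], 0, 0.1]
    - [[0, 0, -0.0013], 0, 0.1]
    - [[0, 0, -0.0013], 0, 0.1]
    - [[0, 0, -0.0013], 0, 0.1]
    - [[0, 0, -0.0013], 0, 0.1]
    - [[0, 0, -0.0013], 0, 0.1]

```text
time_s: 12.45
tcp_pos: [0.6078, 0.1506, 0.122]
tcp_rot: [0.818, 0.575, -0.001, -0.001]
wrist_force: [2.0, 4.8, -21.8]
grip_width: 0.0278
gripper_force: 61.0
```

The force rose to 21.8 N while the TCP rose only 0.1 mm, so the pin is against its stop. I'm handing the job in.

```bash
python3 -c "
from cell import *
print(finish_job())"
```

```text
the job is handed in; nothing more can be done
None
```

The jar's cap is screwed tight against its stop, and the arm is still holding the index pin's knob fully up (about 20 mm, against its stop); I handed the job in at about 12.5 s.

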